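Tip the kit cartons to read their base marks and bring the barred one forward

TASK

Tip all three standing kit cartons over towards the robot, with the far edge of the grey inspection board as the stop for their bases, so that each lies flat on the board in the back row along its far edge with its base and hidden mark facing away from the robot. Only when all three are down, slide the carton whose base shows a bar straight forward until its top is up against the front rail, and leave the two with a round dot lying in the back row. Do not lift any carton off the surface, and leave everything else on the bench alone.

Things in the scene. Friction and masses are not known exactly. Their poses are not given: they have to be found in the camera images.
- board: fixed grey board on the bench, 200 mm (its x) by 460 mm (its y), top 12 mm above the bench; origin on the bench under the middle of its far edge, x pointing away from the robot square to that edge (the board covers x -200 to 0 mm), z up. The far edge is a 12 mm step, the stop for the cartons' bases
- front_rail (a point): middle of the inner (far) face of the aluminium rail along the board's near edge, at board x = -190 mm, on the board's top; the rail is 10 mm thick, 460 mm long, top 18 mm above the board. A carton lying with its top against it has its base centre at board x = -70 mm, 40 mm above the bench
- carton_bar: white card carton, 56 x 56 x 120 mm tall, 0.17 to 0.35 kg, outwardly like the other two; origin at the centre of its underside, z from base to top, x and y square to its sides. Starts upright on the bench beyond the board's far edge, 2 to 15 mm from it, within 7 degrees of square, 110 to 170 mm from the next. Underside: one dark bar, 50 x 14 mm
- carton_dot1: white card carton, 56 x 56 x 120 mm tall, 0.17 to 0.35 kg, outwardly like the other two; origin at the centre of its underside, z from base to top, x and y square to its sides. Starts upright on the bench beyond the board's far edge, 2 to 15 mm from it, within 7 degrees of square, 110 to 170 mm from the next. Underside: one dark round dot, 34 mm across
- carton_dot2: white card carton, 56 x 56 x 120 mm tall, 0.17 to 0.35 kg, outwardly like the other two; origin at the centre of its underside, z from base to top, x and y square to its sides. Starts upright on the bench beyond the board's far edge, 2 to 15 mm from it, within 7 degrees of square, 110 to 170 mm from the next. Underside: one dark round dot, 34 mm across
- tube_a: small clear sample tube with a white cap, 40 mm long, 12 mm thick, lying among the cartons; not part of the job
- tube_b: another such tube lying beyond the cartons; not part of the job
- pen: white marker pen, 135 mm long, 13 mm thick, lying among the cartons, beyond the board; not part of the job
- phone: phone with grey screen in a white case, 75 x 150 x 9 mm, lying flat; not part of the job
- beaker: glass beaker, 70 mm across, 85 mm tall, standing; not part of the job
- flask: brown glass bottle, 60 mm across, 130 mm tall, standing; not part of the job
- tape: roll of tape, 90 mm across, 24 mm tall, lying flat; not part of the job

How it is judged:
On the way:
1. all three cartons lie flat on the board in the back row, bases away from the robot (angle between carton_bar's own z axis and vertical between 1.47 and 1.67 rad and angle between the z axis of each of carton_bar, carton_dot1, carton_dot2 and the x axis of board, either way round below 0.4 rad and height (world z) of carton_bar between 0.034 and 0.046 m and y of carton_bar in the frame of board between -0.22 and 0.22 m and linear speed of each of carton_bar, carton_dot1, carton_dot2 below 0.02 m/s and x of carton_bar in the frame of board between -0.045 and 0.045 m and angle between carton_dot1's own z axis and vertical between 1.47 and 1.67 rad and height (world z) of carton_dot1 between 0.034 and 0.046 m and y of carton_dot1 in the frame of board between -0.22 and 0.22 m and x of carton_dot1 in the frame of board between -0.045 and 0.045 m and angle between carton_dot2's own z axis and vertical between 1.47 and 1.67 rad and height (world z) of carton_dot2 between 0.034 and 0.046 m and y of carton_dot2 in the frame of board between -0.22 and 0.22 m and x of carton_dot2 in the frame of board between -0.045 and 0.045 m), for 0.2 s.
At the end, for the whole second after the job is handed in: All three cartons lie flat on the board at rest, bases away from the robot: the bar one with its base centre at board x below -60 mm (top within 10 mm of the rail), square to it within 0.25 rad; both dot ones with base centres within 45 mm of the far edge, square within 0.4 rad (angle between carton_bar's own z axis and vertical between 1.47 and 1.67 rad and angle between the z axis of each of carton_bar, carton_dot1, carton_dot2 and the x axis of board, either way round below 0.4 rad and height (world z) of carton_bar between 0.034 and 0.046 m and y of carton_bar in the frame of board between -0.22 and 0.22 m and linear speed of each of carton_bar, carton_dot1, carton_dot2 below 0.02 m/s and angle between carton_dot1's own z axis and vertical between 1.47 and 1.67 rad and height (world z) of carton_dot1 between 0.034 and 0.046 m and y of carton_dot1 in the frame of board between -0.22 and 0.22 m and angle between carton_dot2's own z axis and vertical between 1.47 and 1.67 rad and height (world z) of carton_dot2 between 0.034 and 0.046 m and y of carton_dot2 in the frame of board between -0.22 and 0.22 m and x of carton_dot1 in the frame of board between -0.045 and 0.045 m and x of carton_dot2 in the frame of board between -0.045 and 0.045 m and x of carton_bar in the frame of board below -0.06 m and angle between the z axis of carton_bar and the x axis of board, either way round below 0.25 rad); the robot touches nothing.
It fails at once if a carton is lifted off the surface (base centre more than 85 mm above the bench) (height (world z) of any of carton_bar, carton_dot1, carton_dot2 above 0.085 m).
It fails at once if a bystander is moved more than 30 mm (distance of any of tube_a, tube_b, pen, phone, beaker, flask, tape from where it was at the start of the episode above 0.03 m).
It also fails if it takes over 53 s, if anything falls off the work surface, if the arm or the gripper's body presses on something with over 40 N, if the wrist force passes 120 N, or if a joint passes its speed limit or range.

ROBOT

A 6-joint arm with a two-finger parallel gripper is mounted at the origin on the work surface. World frame = base frame: x ahead of the robot, y to its left, z up, the work surface at z = 0. Lengths are in m, angles in rad, forces in N, time in s.
With the tool pointing down it reaches from about 0.275 to 0.725 m from the base axis. Payload 15.9 kg.
Tool frame: the origin (TCP) lies at the very end of the fingers, on their centre line; the grasp point (between the pads) lies 19 mm behind it; z points along the fingers, x is the direction in which the jaws open and shut, and the axes are right-handed (so a half turn about z gives the same grasp; the last joint's range is limited). The gripper opens to 85 mm and grips with 20 to 120 N. Pads are 22 mm wide; open, the fingers measure 114 mm over their backs; the gripper's body (76 mm by 85 mm) begins 54 mm behind the grasp point. The pads swing forward as they close: fully open they stand 13 mm farther back than shut.
Start: joints at [-1.152, 0.213, -0.034, 1.323, 0, 1.571], TCP at [0.203, -0.457, 0.231] pointing down, gripper open.
Joint ranges: [-2.98, 2.98], [-0.74, 1.72], [-1.14, 1.35], [-2.1, 2.04], [-1.57, 1.44], [-3.14, 3.14]. Speed limits (rad/s): [1.89, 1.89, 2.39, 2.57, 3.14, 3.14].

INTERFACE

Orientations are given as [roll, pitch, yaw] about the fixed x, y, z axes, in that order (R = Rz(yaw) Ry(pitch) Rx(roll)).
In Python, from cell import arm, eyes gives the robot as it stands.
- The arm moves only by the tool move_arm, never from a script. Its argument "targets" is a list that holds one entry, the list of rows, each a list of 6 numbers: the shift along the tool's x, y, z in cm, then the turn, a rotation vector about the tool's x, y, z in degrees. A call has 1 to 8 rows; each row shifts and turns the commanded pose from where the row before left it, along the tool's axes as they then stand; what a row does not reach is not made up. A row lasts 1/12 s, in which the tool goes at most 41.7 mm and 7.16 degrees, less where a joint would pass 70% of its speed; a pose out of reach is approached as far as the arm can. A call is refused whole if a number of a shift passes 4.17 or a number of a turn 7.16, either way. A call with a gripper value outside its range is refused whole. "hand" is the finger opening in cm, from 0 to 8.54, set as the call begins (left out, the last holds). The fingers move at their own pace and stop on an object; the grip force is fixed at half the most. Time passes only in rows, so rows that do not move let the fingers close. It gives the time, the measured TCP pose, the force and the opening at its end, in the units of the state.
- arm.get_state(): the state, without advancing time (a new reading comes with each control period).
- eyes.snapshot(name): name is "side" or "top"; returns a dict with "img" (400x640x3 uint8, red, green, blue), "z_map" (400x640 float32, m along the optical axis (not along the pixel's ray), 0 where there is no reading), "mtx" (3x3 intrinsics, pixels), "origin" and "orientation" of the camera in the world. Camera axes: x right, y down, z forward; pixel columns grow to the right and rows downward; lengths in m; the calibration is good to about 2 mm. A picture is of the moment at which its call begins.
- arm.job_done(): hands the job in, once; it reports no verdict.
The state is a dict: "clock": time; "qpos": joint angles; "qvel": joint speeds; "joint_efforts": joint torques, N m; "ee_pos": TCP position; "orientation": TCP orientation; "force": force on the tool from outside, world axes, zero at the start; "torque": the same for the moment, N m; "grip_width": finger opening in m.
Only numpy, scipy, OpenCV 4.12 (cv2) and the standard library are available. Lean on these libraries where they do the work, as an engineer would, in place of code of your own. Each camera call takes 0.05 s, during which the arm holds its last target.

## Working session

There is one attempt and no reset: what is moved stays moved. The work goes in short steps, Python scripts to look and compute and a tool call to move; the robot and the scene stay as the last step left them, time stands still between calls to the robot, and variables do not carry over. Pictures are saved under pics/ and viewed, and the job is handed in when it is done.

Besides the shell and the picture viewer there is one more tool, called after ">>>" as name(argument=value, ...), one argument or row to a line, values as JSON. move_arm: Moves the arm, as the interface text tells. Its arguments: {"type":"object","properties":{"targets":{"type":"array","items":{"type":"array","items":{"type":"array","items":{"type":"number"}}}},"hand":{"type":"number"}},"required":["targets"]}

```bash
ls; mkdir -p pics; python3 - <<'E'
from cell import arm, eyes
import cv2, numpy as np, pickle
print(arm.get_state())
for n in ("side","top"):
    s=eyes.snapshot(n); pickle.dump(s,open(f"{n}0.pkl","wb"))
    cv2.imwrite(f"pics/{n}0.png",s["img"][:,:,::-1]); print(n,s["mtx"],s["origin"],s["orientation"])
E
```

```text
pics
{'clock': 0.0, 'qpos': array([-1.15203332e+00,  2.13345373e-01, -3.50830893e-02,  1.32348445e+00,
       -1.46346875e-05,  1.57079907e+00]), 'qvel': array([ 0.00033977, -0.00042784, -0.00075652,  0.00070314,  0.00058831,
        0.00020898]), 'joint_efforts': array([-1.50640167e-04, -6.86164212e+01,  4.87117875e+01,  1.74894556e-02,
       -3.26769907e-05, -1.58944721e-05]), 'ee_pos': array([ 0.20317041, -0.45648208,  0.23081202]), 'orientation': array([ 3.14157802e+00,  1.11658941e-03, -1.15203607e+00]), 'force': array([-0.23178679, -0.05939322, -0.04444306]), 'torque': array([ 0.03603219,  0.00576904, -0.03570968]), 'grip_width': 0.08550527211631781}
side [[375.96570435   0.         323.41037794]
 [  0.         375.96570435 196.76490712]
 [  0.           0.           1.        ]] [0.25356666 0.60233349 0.67807857] [-2.34106827  0.01462795 -2.62639939]
top [[446.85545052   0.         318.56072761]
 [  0.         446.85545052 201.9091798 ]
 [  0.           0.           1.        ]] [0.36487106 0.02655258 1.18540643] [-2.93986796 -0.00567158 -1.57864666]
```

View pics/side0.png

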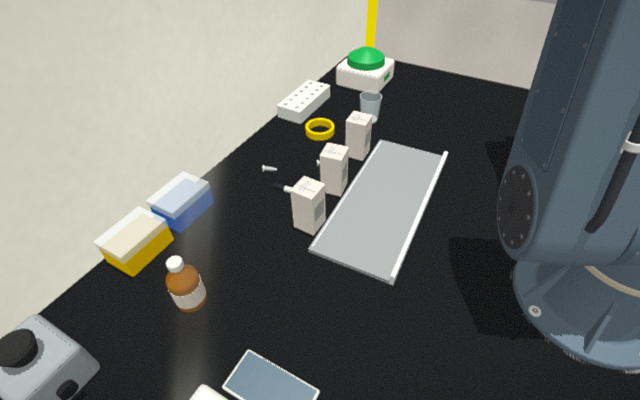

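View pics/top0.png

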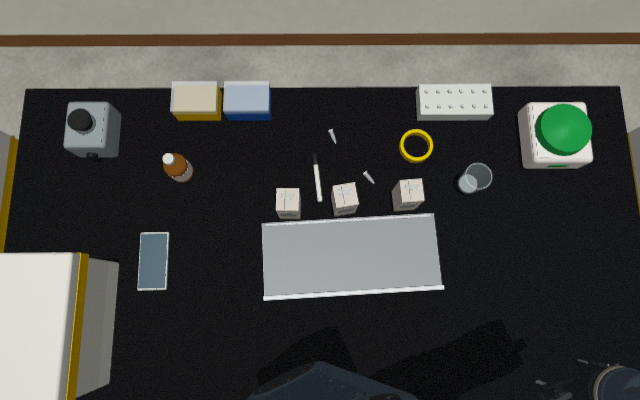

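```bash
cat > h.py <<'E'
import numpy as np, cv2
from scipy.spatial.transform import Rotation as Rn
def R(s): return Rn.from_euler('xyz',s["orientation"]).as_matrix()
def cloud(s):
    z=s["z_map"]; v,u=np.mgrid[:z.shape[0],:z.shape[1]]
    K=s["mtx"]; p=np.stack([(u-K[0,2])/K[0,0]*z,(v-K[1,2])/K[1,1]*z,z],-1)
    P=p@R(s).T+s["origin"]; P[z==0]=np.nan
    return P
def ray(s,u,v,h):
    K=s["mtx"]; d=R(s)@np.array([(u-K[0,2])/K[0,0],(v-K[1,2])/K[1,1],1])
    return s["origin"]+d*(h-s["origin"][2])/d[2]
def rect(P2):
    r=cv2.minAreaRect((np.asarray(P2)*1000).astype(np.float32)); return r, cv2.boxPoints(r)
def save(s,name,crop=None,k=1):
    im=s["img"][:,:,::-1]
    if crop: im=im[crop[1]:crop[3],crop[0]:crop[2]]
    cv2.imwrite("pics/"+name,cv2.resize(im,None,fx=k,fy=k,interpolation=cv2.INTER_CUBIC))
E
python3 - <<'E'
import pickle; from h import *
for n in("top","side"):
    s=pickle.load(open(n+"0.pkl","rb")); P=cloud(s); im=s["img"].astype(int)
    hsvs=im.max(2)-im.min(2)
    Z=P[...,2]
    print(n,"bench z",np.nanmedian(Z[(im.max(2)<40)]))
    m=(im.min(2)>110)&(im.max(2)<200)&(abs(Z-.012)<.006)&(abs(P[...,0]-.4)<.3)&(abs(P[...,1])<.4)
    nn,l,st,c=cv2.connectedComponentsWithStats(m.astype(np.uint8))
    i=1+np.argmax(st[1:,4]); q=P[l==i]; print("board",np.median(q[:,2]),rect(q[:,:2]))
    m=(abs(Z-.12)<.006)&(im.min(2)>110)&(abs(P[...,0]-.5)<.2)&(abs(P[...,1])<.3)
    nn,l,st,c=cv2.connectedComponentsWithStats(m.astype(np.uint8))
    for i in range(1,nn):
        if st[i,4]>60: q=P[l==i]; print("carton",st[i],q.mean(0),rect(q[:,:2]))
    m=(Z>.003)&(Z<.1)&(abs(P[...,0]-.6)<.2)&(abs(P[...,1])<.35)&(im.min(2)>60)
s=pickle.load(open("top0.pkl","rb"));save(s,"topc.png",(250,110,500,310),3)
E
```

```text
top bench z 0.0024862576925303026
board 0.014238339456078664 (((467.1697082519531, -63.686553955078125), (189.5234832763672, 460.15106201171875), 3.1600966453552246), array([[ 359.8689 ,  160.81528],
       [ 385.23523, -298.63608],
       [ 574.4705 , -288.1884 ],
       [ 549.1042 ,  171.26297]], dtype=float32))
carton [400 178  25  25 499] [ 0.61037813 -0.20893019  0.12200472] (((611.4185791015625, -208.64805603027344), (56.18281173706055, 56.268226623535156), 4.444277286529541), array([[ 581.2315 , -182.77533],
       [ 585.59174, -238.87436],
       [ 641.60565, -234.52078],
       [ 637.2454 , -178.42175]], dtype=float32))
carton [333 182  26  26 502] [ 0.59965685 -0.04617993  0.12214635] (((600.74853515625, -45.8602180480957), (56.15215301513672, 55.7584114074707), 8.740933418273926), array([[568.76184  , -22.57145  ],
       [577.2352   , -77.68226  ],
       [632.7352   , -69.14899  ],
       [624.26184  , -14.0381775]], dtype=float32))
carton [276 188  23  23 515] [0.589851   0.09542808 0.12230038] (((590.3255004882812, 95.68040466308594), (55.730384826660156, 54.1137428283
[... 741 characters left out ...]
16, -236.86658],
       [ 636.6239 , -177.05518]], dtype=float32))
carton [320 143  29  19 374] [ 0.59880004 -0.04305568  0.12032451] (((600.7868041992188, -46.40641403198242), (56.55622482299805, 58.88314437866211), 9.547123908996582), array([[568.0172  , -22.062794],
       [577.78345 , -80.13038 ],
       [633.5564  , -70.75003 ],
       [623.79016 , -12.682449]], dtype=float32))
carton [290 176  35  25 505] [0.58854221 0.09809233 0.12031544] (((590.5208740234375, 95.19637298583984), (58.86151885986328, 57.64439392089844), 87.50320434570312), array([[560.4439  ,  67.04915 ],
       [618.0336  ,  64.537964],
       [620.59784 , 123.3436  ],
       [563.0081  , 125.85478 ]], dtype=float32))
```

View pics/topc.png

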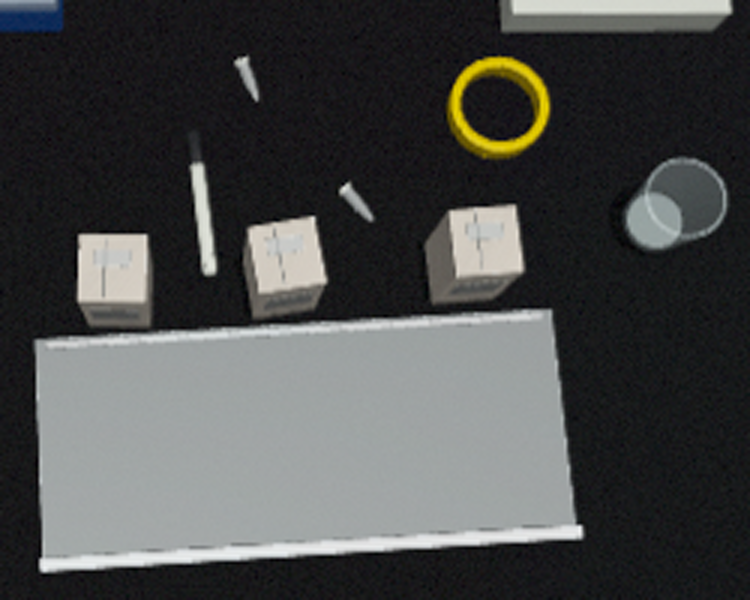

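```bash
cat >> h.py <<'E'
YB=np.radians(3.1); OB=np.array([.562,-.059,0])
RB=Rn.from_euler('z',YB).as_matrix()
def tob(p): return RB.T@(np.asarray(p)-OB)
def fromb(p): return RB@np.asarray(p)+OB
def where(st):
    b=tob(st["ee_pos"])*1000
    print("t",round(st["clock"],2),"board mm",b.round(1),"yaw deg",np.degrees(st["orientation"]).round(1),"F",st["force"].round(1),"grip",round(st["grip_width"]*1000,1),"q",st["qpos"].round(2))
def go(st,tb):
    "tool shift cm to board target mm from the present pose"
    d=fromb(np.array(tb)/1000)-st["ee_pos"]
    return (Rn.from_euler('xyz',st["orientation"]).inv().apply(d)*100).round(2)
E
python3 - <<'E'
from h import *; from cell import arm
s=arm.get_state(); where(s); print(go(s,[92,-152,200]))
E
```

```text
t 0.1 board mm [-379.8 -377.5  230.9] yaw deg [-1.8e+02  1.0e-01 -6.6e+01] F [0.8 0.5 0.2] grip 85.3 q [-1.15  0.21 -0.03  1.32  0.    1.57]
[ -4.24 -52.12   3.09]
```

>>> move_arm(
  targets=[
    [[0,0,0.4,0,0,7],[0,0,0.4,0,0,7],[0,0,0.4,0,0,6.7]],
  ],
  hand=0,
)

```text
clock: 0.35
ee_pos: [0.2033, -0.4566, 0.2189]
orientation: [3.141, 0.001, -1.519]
force: [-0.2, -0.1, 1.0]
grip_width: 0.0517
```

```bash
python3 - <<'E'
from h import *; from cell import arm
s=arm.get_state(); where(s); print(go(s,[95,-152,200]))
E
```

```text
t 0.35 board mm [-379.7 -377.7  218.9] yaw deg [180.    0.  -87.1] F [-0.2 -0.1  1. ] grip 51.7 q [-1.15  0.22 -0.06  1.29  0.    1.94]
[-22.69 -47.41   1.89]
```

```bash
python3 - <<'E'
from h import *; from cell import arm
s=arm.get_state(); d=fromb([.097,-.152,.2])-s["ee_pos"]; n=25
r=Rn.from_euler('xyz',s["orientation"])
for i in range(n):
    q=(r.inv().apply(d/n)*100).round(2); print([*q.tolist(),0,0,-7.15],end=", \n" if i%8==7 else ", "); r=r*Rn.from_rotvec([0,0,np.radians(-7.15)])
E
```

```text
[-0.91, -1.9, 0.08, 0, 0, -7.15], [-0.66, -2.0, 0.08, 0, 0, -7.15], [-0.41, -2.07, 0.08, 0, 0, -7.15], [-0.15, -2.1, 0.08, 0, 0, -7.15], [0.11, -2.11, 0.08, 0, 0, -7.15], [0.38, -2.08, 0.08, 0, 0, -7.15], [0.63, -2.01, 0.08, 0, 0, -7.15], [0.88, -1.92, 0.08, 0, 0, -7.15], 
[1.11, -1.79, 0.08, 0, 0, -7.15], [1.32, -1.64, 0.08, 0, 0, -7.15], [1.52, -1.47, 0.08, 0, 0, -7.15], [1.69, -1.26, 0.08, 0, 0, -7.15], [1.83, -1.04, 0.08, 0, 0, -7.15], [1.95, -0.81, 0.08, 0, 0, -7.15], [2.03, -0.56, 0.08, 0, 0, -7.15], [2.09, -0.3, 0.08, 0, 0, -7.15], 
[2.11, -0.04, 0.08, 0, 0, -7.15], [2.1, 0.22, 0.08, 0, 0, -7.15], [2.05, 0.48, 0.08, 0, 0, -7.15], [1.98, 0.73, 0.08, 0, 0, -7.15], [1.87, 0.97, 0.08, 0, 0, -7.15], [1.74, 1.2, 0.08, 0, 0, -7.15], [1.57, 1.41, 0.08, 0, 0, -7.15], [1.38, 1.59, 0.08, 0, 0, -7.15], 
[1.18, 1.75, 0.08, 0, 0, -7.15],
```

>>> move_arm(
  targets=[
    [[-0.9,-1.9,0.1,0,0,-7.15],[-0.65,-2.0,0.1,0,0,-7.15],[-0.4,-2.1,0.1,0,0,-7.15],[-0.15,-2.1,0.1,0,0,-7.15],[0.1,-2.1,0.1,0,0,-7.15],[0.4,-2.1,0.1,0,0,-7.15],[0.65,-2.0,0.1,0,0,-7.15],[0.9,-1.9,0.1,0,0,-7.15]],
  ],
)

```text
clock: 1.02
ee_pos: [0.3525, -0.3754, 0.211]
orientation: [-3.141, 0.001, -0.509]
force: [0.1, -0.5, 0.7]
grip_width: -0.0
```

>>> move_arm(
  targets=[
    [[1.1,-1.8,0.1,0,0,-7.15],[1.3,-1.65,0.1,0,0,-7.15],[1.5,-1.5,0.1,0,0,-7.15],[1.7,-1.25,0.1,0,0,-7.15],[1.85,-1.05,0.1,0,0,-7.15],[1.95,-0.8,0.1,0,0,-7.15],[2.05,-0.55,0.1,0,0,-7.15],[2.1,-0.3,0.1,0,0,-7.15]],
  ],
)

```text
clock: 1.68
ee_pos: [0.5007, -0.2938, 0.2029]
orientation: [-3.141, 0.0, 0.49]
force: [0.0, -0.3, 1.0]
grip_width: 0.0004
```

>>> move_arm(
  targets=[
    [[2.1,-0.05,0,0,0,-7.15],[2.1,0.2,0,0,0,-7.15],[2.05,0.5,0,0,0,-7.15],[2.0,0.75,0,0,0,-7.15],[1.85,0.95,0,0,0,-7.15],[1.75,1.2,0,0,0,-7.15],[1.55,1.4,0,0,0,-7.15],[1.4,1.6,0,0,0,-7.15]],
  ],
)

```text
clock: 2.35
ee_pos: [0.6484, -0.2124, 0.2028]
orientation: [-3.141, -0.0, 1.488]
force: [0.5, -1.2, 0.3]
grip_width: 0.0002
```

```bash
python3 - <<'E'
from h import *; from cell import arm
s=arm.get_state(); where(s); print(go(s,[97,-152,200]))
E
```

```text
t 2.35 board mm [  77.9 -157.9  202.8] yaw deg [-180.    -0.    85.2] F [ 0.5 -1.2  0.3] grip 0.2 q [-0.32  0.63  0.51  1.46 -0.   -0.23]
[0.84 1.81 0.28]
```

>>> move_arm(
  targets=[
    [[0.85,1.8,0,0,0,-7.1],[0,0,0,0,0,-0.8],[0,0,3.5,0,0,0],[0,0,3.5,0,0,0],[0,0,3.5,0,0,0],[0,0,0.5,0,0,0]],
  ],
)

```text
clock: 2.85
ee_pos: [0.6628, -0.2054, 0.0867]
orientation: [-3.133, -0.003, 1.618]
force: [-1.1, 0.4, -0.9]
grip_width: 0.0004
```

```bash
python3 - <<'E'
from h import *; from cell import arm
s=arm.get_state(); where(s); print(go(s,[97,-152,92]))
E
```

```text
t 2.85 board mm [  92.8 -151.6   86.7] yaw deg [-179.5   -0.2   92.7] F [-1.1  0.4 -0.9] grip 0.4 q [-0.3   0.68  0.32  1.22 -0.   -0.35]
[-0.03  0.42 -0.53]
```

>>> move_arm(
  targets=[
    [[0,-1.0,-0.3,0,0,0],[0,-0.7,0,0,0,0],[0,-0.7,0,0,0,0],[0,-0.7,0,0,0,0],[0,-0.7,0,0,0,0]],
  ],
)

```text
clock: 3.27
ee_pos: [0.6284, -0.2084, 0.0976]
orientation: [3.14, 0.0, 1.619]
force: [0.7, 0.5, 1.6]
grip_width: -0.0001
```

```bash
python3 - <<'E'
from h import *; from cell import arm,eyes
s=arm.get_state(); where(s)
save(eyes.snapshot("side"),"s1.png",(220,60,480,300),3)
E
```

```text
t 3.27 board mm [  58.2 -152.8   97.6] yaw deg [179.9   0.   92.8] F [0.7 0.5 1.6] grip -0.1 q [-0.32  0.6   0.2   1.17  0.   -0.37]
```

View pics/s1.png

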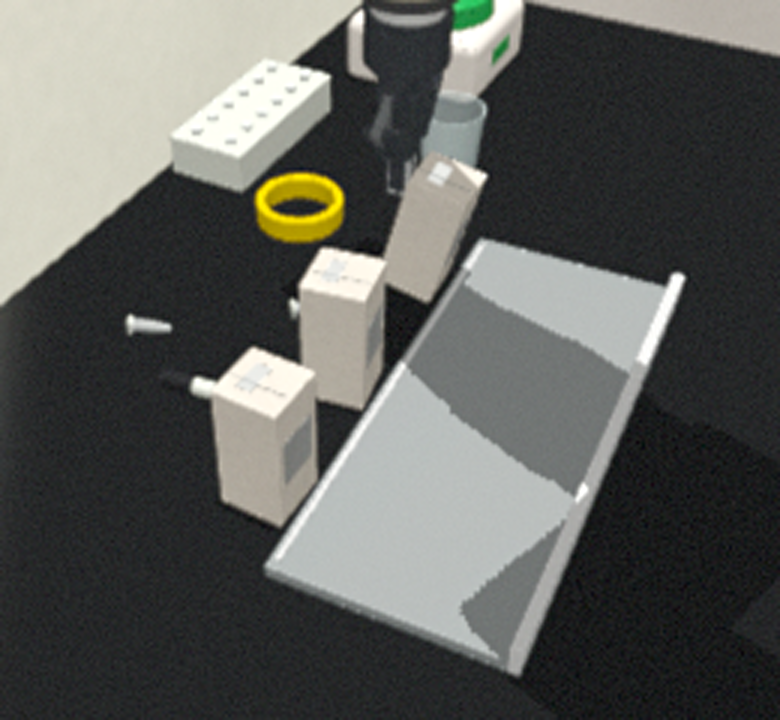

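The side view shows the right carton (about crop pixel 430,230) tilting cleanly towards the board. The others haven't moved.

>>> move_arm(
  targets=[
    [[0,-0.6,0,0,0,0],[0,-0.5,0,0,0,0],[0,-0.5,0,0,0,0],[0,-0.5,0,0,0,0],[0,-0.5,0,0,0,0],[0,0,0,0,0,0],[0,0,0,0,0,0]],
  ],
)

```text
clock: 3.9
ee_pos: [0.6023, -0.2094, 0.0964]
orientation: [3.142, -0.0, 1.619]
force: [0.2, 0.2, -0.1]
grip_width: -0.0003
```

```bash
python3 - <<'E'
from h import *; from cell import arm,eyes
s=arm.get_state(); where(s); print(go(s,[20,-152,150]),go(s,[97,11,92]))
save(eyes.snapshot("side"),"s2.png",(220,60,480,300),3)
E
```

```text
t 3.9 board mm [  32.1 -152.4   96.4] yaw deg [180.   -0.   92.8] F [ 0.2  0.2 -0.1] grip -0.3 q [-0.33  0.55  0.11  1.13  0.   -0.38]
[ 0.03 -1.21 -5.36] [16.37  6.4   0.44]
```

View pics/s2.png

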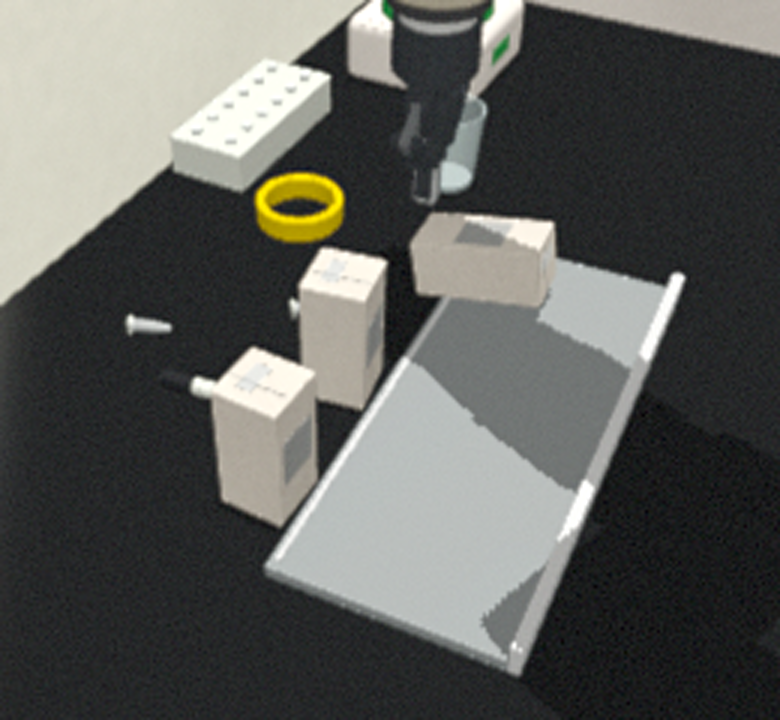

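The right carton lies on the board at about crop pixel 480,260, with its base overhanging slightly. Next is the middle one.

>>> move_arm(
  targets=[
    [[0,3.4,0,0,0,-0.3],[0,3.4,0,0,0,0],[4.1,0,0,0,0,0],[4.1,0,0,0,0,0],[4.1,0,0,0,0,0],[4.1,0,0,0,0,0],[0,0,0,0,0,0]],
  ],
)

```text
clock: 4.53
ee_pos: [0.6614, -0.0351, 0.0962]
orientation: [-3.141, -0.002, 1.63]
force: [-0.2, 0.0, -0.9]
grip_width: 0.0
```

```bash
python3 - <<'E'
from h import *; from cell import arm
s=arm.get_state(); where(s); print(go(s,[97,11,95]))
E
```

```text
t 4.53 board mm [100.6  18.5  96.2] yaw deg [-1.80e+02 -1.00e-01  9.34e+01] F [-0.2  0.  -0.9] grip 0.0 q [-0.05  0.6   0.2   1.17  0.   -0.11]
[-0.75 -0.36  0.12]
```

>>> move_arm(
  targets=[
    [[-0.5,-1.2,0,0,0,0],[0,-0.7,0,0,0,0],[0,-0.7,0,0,0,0],[0,-0.7,0,0,0,0],[0,-0.7,0,0,0,0],[0,-0.6,0,0,0,0]],
  ],
)

```text
clock: 5.03
ee_pos: [0.6153, -0.0499, 0.0964]
orientation: [3.141, 0.0, 1.624]
force: [0.8, 0.4, 0.8]
grip_width: 0.0002
```

>>> move_arm(
  targets=[
    [[0,-0.5,0,0,0,0],[0,-0.5,0,0,0,0],[0,-0.5,0,0,0,0],[0,-0.5,0,0,0,0],[0,-0.5,0,0,0,0],[0,-0.3,0,0,0,0],[0,0,0,0,0,0],[0,0,0,0,0,0]],
  ],
)

```text
clock: 5.7
ee_pos: [0.5879, -0.0511, 0.0964]
orientation: [3.141, -0.0, 1.625]
force: [1.1, 0.9, -0.0]
grip_width: 0.0004
```

```bash
python3 - <<'E'
from h import *; from cell import arm,eyes
s=arm.get_state(); where(s); print(go(s,[97,153,95]))
save(eyes.snapshot("side"),"s3.png",(220,60,480,300),3)
E
```

```text
t 5.7 board mm [26.3  6.5 96.4] yaw deg [180.   -0.   93.1] F [ 1.1  0.9 -0. ] grip 0.4 q [-0.09  0.45 -0.04  1.07  0.   -0.14]
[14.65  7.07  0.14]
```

View pics/s3.png

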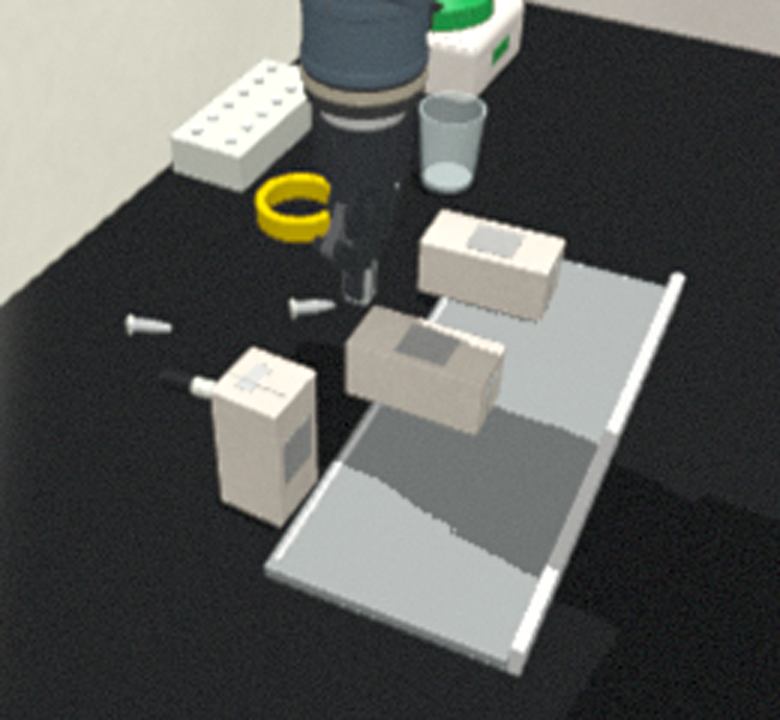

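The middle carton is down too, at about crop pixel 425,370. The tube and pen are undisturbed. Left one next.

>>> move_arm(
  targets=[
    [[0,3.7,0,0,0,0],[0,3.5,0,0,0,0],[4.0,0,0,0,0,0],[4.0,0,0,0,0,0],[4.0,0,0,0,0,0],[2.5,0,0,0,0,0],[0,0,0,0,0,0]],
  ],
)

```text
clock: 6.33
ee_pos: [0.6517, 0.1027, 0.096]
orientation: [-3.141, -0.001, 1.629]
force: [-0.2, -0.4, 1.5]
grip_width: -0.0
```

```bash
python3 - <<'E'
from h import *; from cell import arm
s=arm.get_state(); where(s); print(go(s,[85,152,95]))
E
```

```text
t 6.33 board mm [ 98.3 156.7  96. ] yaw deg [-1.80e+02 -1.00e-01  9.34e+01] F [-0.2 -0.4  1.5] grip -0.0 q [0.16 0.6  0.19 1.16 0.   0.1 ]
[-0.46 -1.34  0.1 ]
```

>>> move_arm(
  targets=[
    [[-0.4,-1.3,0,0,0,0],[0,-0.7,0,0,0,0],[0,-0.7,0,0,0,0],[0,-0.7,0,0,0,0],[0,-0.7,0,0,0,0],[0,-0.6,0,0,0,0]],
  ],
)

```text
clock: 6.83
ee_pos: [0.6047, 0.0908, 0.0965]
orientation: [3.141, -0.0, 1.624]
force: [0.6, 0.1, 1.0]
grip_width: 0.0002
```

>>> move_arm(
  targets=[
    [[0,-0.5,0,0,0,0],[0,-0.5,0,0,0,0],[0,-0.5,0,0,0,0],[0,-0.5,0,0,0,0],[0,-0.5,0,0,0,0],[0,-0.3,0,0,0,0],[0,0,0,0,0,0],[0,0,0,0,0,0]],
  ],
)

```text
clock: 7.5
ee_pos: [0.5773, 0.0896, 0.0964]
orientation: [3.141, -0.0, 1.625]
force: [1.0, 0.5, 0.3]
grip_width: -0.0002
```

>>> move_arm(
  targets=[
    [[0,1,-3.5,0,0,0],[0,0,-4,0,0,0],[0,0,0,0,0,0]],
  ],
)

```text
clock: 7.75
ee_pos: [0.5903, 0.0905, 0.1782]
orientation: [3.133, -0.001, 1.625]
force: [0.9, 0.8, 0.9]
grip_width: 0.0004
```

```bash
cat >> h.py <<'E'
def lying(s):
    P=cloud(s); im=s["img"].astype(int); Z=P[...,2]; B=(P-OB)@RB
    m=(abs(Z-.069)<.008)&(im.min(2)>70)&(B[...,0]>-.21)&(B[...,0]<.08)&(abs(B[...,1])<.26)
    nn,l,st,c=cv2.connectedComponentsWithStats(m.astype(np.uint8))
    for i in range(1,nn):
        if st[i,4]>150:
            q=B[l==i]; r,bx=rect(q[:,:2]); print("px",c[i].round(),"n",st[i,4],"z",np.median(q[:,2]).round(4),"rect centre",np.round(r[0],1),"size",np.round(r[1],1),"ang",round(r[2],1),"xr",(q[:,0].min()*1000).round(),(q[:,0].max()*1000).round())
E
python3 - <<'E'
from h import *; from cell import arm,eyes
s=arm.get_state(); where(s)
t=eyes.snapshot("top"); lying(t); save(t,"t4.png",(240,110,500,310),3)
v=eyes.snapshot("side");lying(v); save(v,"s4.png",(220,60,480,300),3)
E
```

```text
t 7.75 board mm [ 36.4 147.7 178.2] yaw deg [179.5  -0.   93.1] F [0.9 0.8 0.9] grip 0.4 q [ 0.15  0.42  0.12  1.26 -0.    0.1 ]
px [411. 224.] n 1067 z 0.0704 rect centre [ -34.4 -153.6] size [120.3  57.1] ang 1.0 xr -95.0 26.0
px [349. 225.] n 856 z 0.0706 rect centre [-33.7   6. ] size [ 55.3 120.1] ang 89.8 xr -94.0 26.0
px [384. 141.] n 615 z 0.0689 rect centre [ -34.7 -153.5] size [119.8  59.6] ang 0.6 xr -95.0 25.0
px [362. 176.] n 826 z 0.0687 rect centre [-34.1   5.8] size [ 59.4 121. ] ang 88.7 xr -95.0 27.0
px [335. 214.] n 1098 z 0.0687 rect centre [-29.3 153.6] size [120.9  59.1] ang 1.0 xr -90.0 32.0
```

View pics/s4.png

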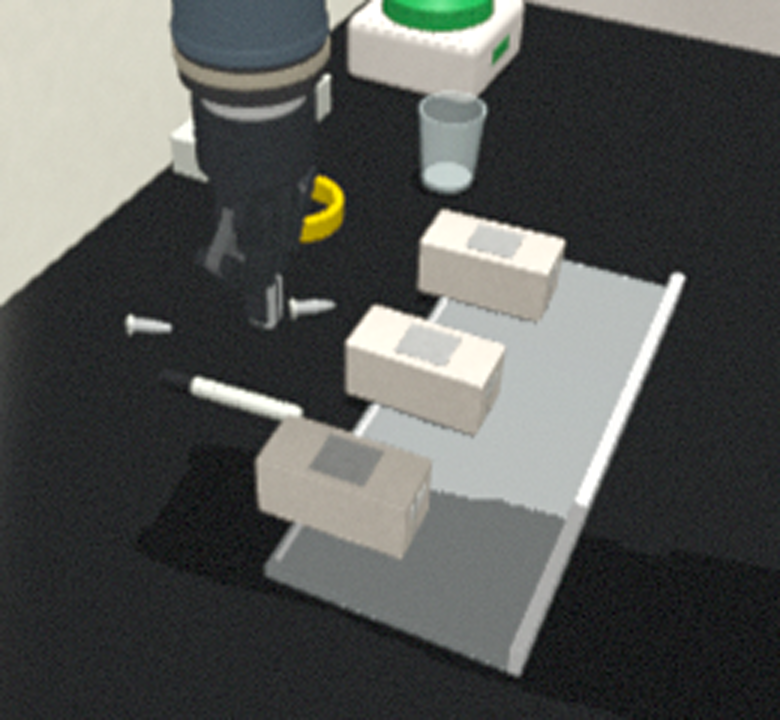

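View pics/t4.png

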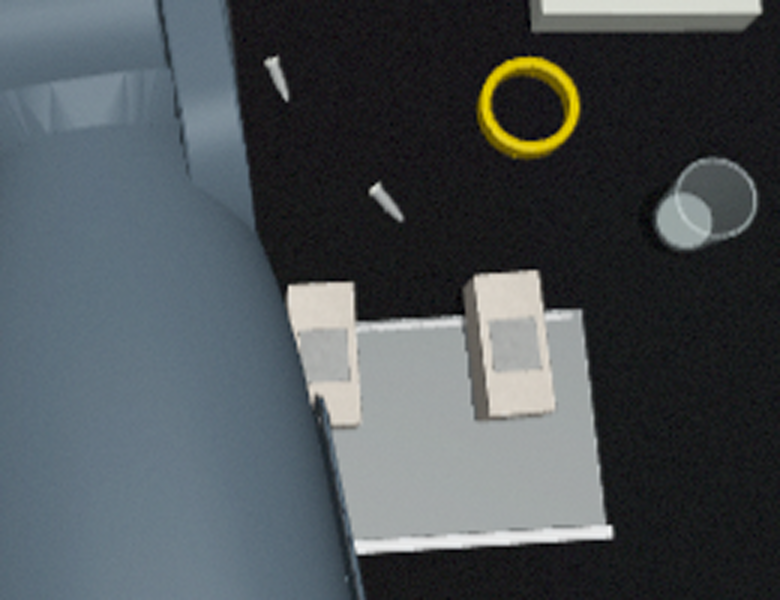

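All three lie flat and square in the back row, with base centres at about x = 26, 26 and 31 mm. The cameras are on the robot side, so they can't see the bases. I'll grip each lying carton, turn it on the board towards the side camera, read the mark and turn it back, starting with the left one.

```bash
python3 - <<'E'
from h import *; from cell import arm
s=arm.get_state(); print(go(s,[-30,153.5,33]))
import pickle
t=pickle.load(open("top0.pkl","rb"))
for p in((319,201),(315,155),(365,173),(374,183)): print(p,tob(ray(t,*p,.006)).round(3))
E
```

```text
[ 0.58 -6.51 13.97]
(319, 201) [0.051 0.073 0.006]
(315, 155) [0.18  0.076 0.006]
(365, 173) [ 0.121 -0.057  0.006]
(374, 183) [ 0.091 -0.079  0.006]
```

>>> move_arm(
  targets=[
    [[0.6,-3.3,0,0,0,0],[0,-3.3,0,0,0,0],[0,0,0,0,0,0],[0,0,3.5,0,0,0],[0,0,3.5,0,0,0],[0,0,3.5,0,0,0],[0,0,0,0,0,0]],
  ],
  hand=8.54,
)

```text
clock: 8.43
ee_pos: [0.5167, 0.0917, 0.06]
orientation: [-3.132, 0.001, 1.625]
force: [-1.7, 0.3, -1.3]
grip_width: 0.0837
```

```bash
python3 - <<'E'
from h import *; from cell import arm
s=arm.get_state(); where(s); print(go(s,[-30,153.5,33]))
E
```

```text
t 8.43 board mm [-37.1 153.   60. ] yaw deg [-1.795e+02  1.000e-01  9.310e+01] F [-1.7  0.3 -1.3] grip 83.7 q [ 0.18  0.37 -0.27  0.94 -0.    0.12]
[0.06 0.74 2.69]
```

>>> move_arm(
  targets=[
    [[0,0.4,2.4,0,0,0],[0,0,0,0,0,0],[0,0,0,0,0,0]],
  ],
)

```text
clock: 8.68
ee_pos: [0.5247, 0.0926, 0.0428]
orientation: [-3.14, 0.0, 1.625]
force: [0.3, 0.4, 1.1]
grip_width: 0.0852
```

>>> move_arm(
  targets=[
    [[0,0,0,0,0,0],[0,0,0,0,0,0],[0,0,0,0,0,0],[0,0,0,0,0,0],[0,0,0,0,0,0],[0,0,0,0,0,0]],
  ],
  hand=4.5,
)

```text
clock: 9.18
ee_pos: [0.5259, 0.0929, 0.044]
orientation: [3.139, -0.0, 1.625]
force: [-3.0, 0.3, 11.5]
grip_width: 0.0547
```

>>> move_arm(
  targets=[
    [[0,0,0,0,0,-7],[0,0,0,0,0,-7],[0,0,0,0,0,-7],[0,0,0,0,0,-7],[0,0,0,0,0,-7],[0,0,0,0,0,-7],[0,0,0,0,0,-7],[0,0,0,0,0,-7]],
  ],
)

```text
clock: 9.85
ee_pos: [0.5264, 0.0932, 0.0441]
orientation: [3.139, 0.002, 2.608]
force: [0.5, 2.6, 8.5]
grip_width: 0.0548
```

>>> move_arm(
  targets=[
    [[0,0,0,0,0,-7],[0,0,0,0,0,0]],
  ],
)

```text
clock: 10.02
ee_pos: [0.5263, 0.0931, 0.0441]
orientation: [3.14, 0.002, 2.733]
force: [-0.4, 0.3, 10.8]
grip_width: 0.0548
```

```bash
python3 - <<'E'
from h import *; from cell import arm,eyes
s=arm.get_state(); where(s)
v=eyes.snapshot("side");lying(v); save(v,"s5.png",(260,140,400,260),5)
E
```

```text
t 10.02 board mm [-27.4 153.8  44.1] yaw deg [1.799e+02 1.000e-01 1.566e+02] F [-0.4  0.3 10.8] grip 54.8 q [ 0.17  0.39 -0.28  0.89  0.   -0.99]
px [384. 141.] n 626 z 0.0689 rect centre [ -34.9 -153.8] size [120.1  60.1] ang 0.9 xr -95.0 25.0
px [369. 177.] n 581 z 0.0688 rect centre [-49.4   6.7] size [58.1 90.5] ang 89.6 xr -95.0 -4.0
px [324. 219.] n 643 z 0.0687 rect centre [-15.9 175.5] size [75.  69.3] ang 56.7 xr -56.0 20.0
```

View pics/s5.png

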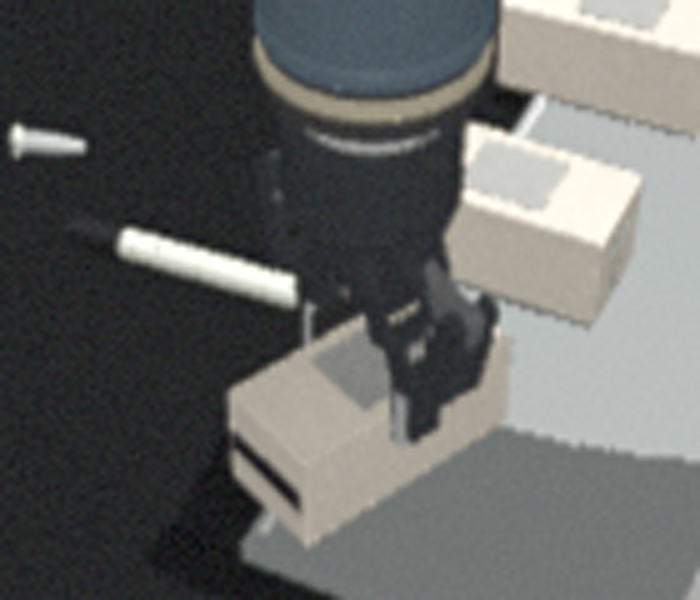

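The left carton's base (crop 265,475) shows a thin dark stripe running almost its full width, so this is the bar carton. I'll turn it back square and slide it to the rail.

>>> move_arm(
  targets=[
    [[0,0,0,0,0,7],[0,0,0,0,0,7],[0,0,0,0,0,7],[0,0,0,0,0,7],[0,0,0,0,0,7],[0,0,0,0,0,7],[0,0,0,0,0,7],[0,0,0,0,0,7]],
  ],
)

```text
clock: 10.73
ee_pos: [0.5263, 0.0928, 0.0441]
orientation: [3.139, 0.0, 1.741]
force: [-0.5, -1.6, 8.7]
grip_width: 0.0551
```

>>> move_arm(
  targets=[
    [[0,0,0,0,0,7],[0,0,0,0,0,0]],
  ],
)

```text
clock: 10.9
ee_pos: [0.5263, 0.0929, 0.0441]
orientation: [3.139, -0.0, 1.616]
force: [0.1, -0.4, 9.5]
grip_width: 0.055
```

```bash
python3 - <<'E'
from h import *; from cell import arm,eyes
s=arm.get_state(); where(s)
v=eyes.snapshot("side");lying(v)
E
```

```text
t 10.9 board mm [-27.4 153.6  44.1] yaw deg [179.8  -0.   92.6] F [ 0.1 -0.4  9.5] grip 55.0 q [ 0.17  0.39 -0.28  0.89 -0.    0.13]
px [384. 141.] n 623 z 0.069 rect centre [ -34.6 -153.2] size [120.2  58.7] ang 0.2 xr -95.0 26.0
px [369. 177.] n 583 z 0.0689 rect centre [-49.1   5.7] size [60.9 91. ] ang 89.9 xr -95.0 -4.0
px [346. 218.] n 586 z 0.0686 rect centre [-58.2 154.2] size [62.1 66.5] ang 0.9 xr -89.0 -27.0
```

>>> move_arm(
  targets=[
    [[0,-1.5,0,0,0,0],[0,-2.0,0,0,0,0],[0,-2.0,0,0,0,0],[0,-2.0,0,0,0,0],[0,-1.2,0,0,0,0],[0,-0.6,0,0,0,0],[0,0,0,0,0,0]],
  ],
)

```text
clock: 11.53
ee_pos: [0.4321, 0.0879, 0.0441]
orientation: [3.139, -0.0, 1.625]
force: [-9.0, -0.8, 22.4]
grip_width: 0.0549
```

>>> move_arm(
  targets=[
    [[0,-0.2,0,0,0,0],[0,-0.2,0,0,0,0],[0,-0.2,0,0,0,0],[0,0,0,0,0,0]],
  ],
)

```text
clock: 11.87
ee_pos: [0.4279, 0.0877, 0.0441]
orientation: [3.137, -0.0, 1.625]
force: [2.4, 0.1, 10.2]
grip_width: 0.0547
```

```bash
python3 - <<'E'
from h import *; from cell import arm,eyes
s=arm.get_state(); where(s)
v=eyes.snapshot("side");lying(v); save(v,"s6.png",(260,100,460,280),4)
E
```

```text
t 11.87 board mm [-125.9  153.8   44.1] yaw deg [179.8  -0.   93.1] F [ 2.4  0.1 10.2] grip 54.7 q [ 0.2   0.21 -0.54  0.82 -0.    0.15]
px [350. 173.] n 394 z 0.0688 rect centre [-9.7  6.3] size [58.3 70.8] ang 87.6 xr -44.0 27.0
px [355. 223.] n 270 z 0.0685 rect centre [-85.1 155.3] size [35.6 57.3] ang 0.8 xr -103.0 -67.0
px [390. 233.] n 590 z 0.0687 rect centre [-159.5  155.2] size [55.3 70.1] ang 0.7 xr -187.0 -132.0
```

View pics/s6.png

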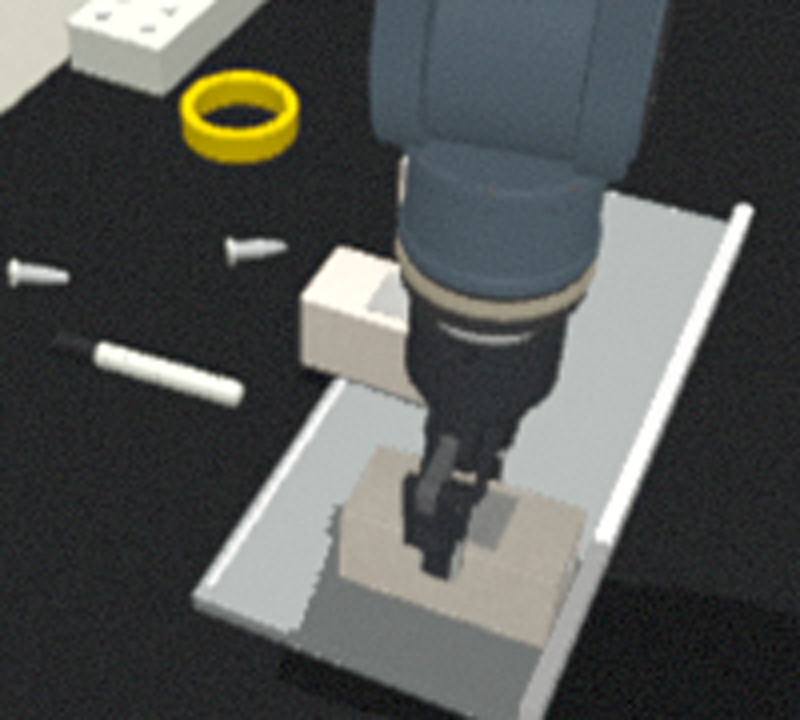

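The bar carton's top (crop 580,540) is within about 2–3 mm of the rail. A few more small pushes should close the gap.

>>> move_arm(
  targets=[
    [[0,-0.15,0,0,0,0],[0,-0.15,0,0,0,0],[0,0,0,0,0,0]],
  ],
)

```text
clock: 12.17
ee_pos: [0.4256, 0.0876, 0.0441]
orientation: [3.136, -0.0, 1.625]
force: [7.0, 0.3, 3.8]
grip_width: 0.0549
```

>>> move_arm(
  targets=[
    [[0,-0.15,0,0,0,0],[0,0,0,0,0,0]],
  ],
)

```text
clock: 12.33
ee_pos: [0.4253, 0.0875, 0.0445]
orientation: [3.134, -0.0, 1.624]
force: [13.6, -0.5, 3.1]
grip_width: 0.0548
```

The force now rises along +x, so the carton is touching the rail. I'll ease off, release and retreat.

>>> move_arm(
  targets=[
    [[0,0.15,0,0,0,0],[0,0,0,0,0,0],[0,0,0,0,0,0]],
  ],
)

```text
clock: 12.58
ee_pos: [0.4256, 0.0876, 0.0441]
orientation: [3.137, -0.0, 1.625]
force: [6.2, 0.8, 4.5]
grip_width: 0.0551
```

>>> move_arm(
  targets=[
    [[0,0,0,0,0,0],[0,0,0,0,0,0],[0,0,0,0,0,0],[0,0,0,0,0,0],[0,0,0,0,0,0]],
  ],
  hand=8.5,
)

```text
clock: 13.0
ee_pos: [0.4231, 0.0872, 0.0423]
orientation: [-3.141, -0.0, 1.625]
force: [0.5, -0.4, 0.6]
grip_width: 0.0852
```

>>> move_arm(
  targets=[
    [[0,0,-2.5,0,0,0],[0,0,-4,0,0,0],[0,0,-4,0,0,0],[0,0,-4,0,0,0],[0,0,-2,0,0,0],[0,0,0,0,0,0]],
  ],
)

```text
clock: 13.5
ee_pos: [0.4252, 0.0876, 0.2117]
orientation: [3.135, -0.001, 1.625]
force: [1.2, 0.4, -0.7]
grip_width: 0.085
```

```bash
python3 - <<'E'
from h import *; from cell import arm,eyes
s=arm.get_state(); where(s)
v=eyes.snapshot("side");lying(v); save(v,"s7.png",(220,60,480,300),3)
E
```

```text
t 13.5 board mm [-128.7  153.8  211.7] yaw deg [ 1.796e+02 -1.000e-01  9.310e+01] F [ 1.2  0.4 -0.7] grip 85.0 q [ 0.2   0.08 -0.24  1.24 -0.    0.15]
px [353. 174.] n 519 z 0.0687 rect centre [-22.9   6.6] size [59.1 97.6] ang 89.0 xr -71.0 26.0
px [377. 229.] n 1232 z 0.0687 rect centre [-129.5  153.6] size [119.8  59.4] ang 1.4 xr -190.0 -69.0
```

View pics/s7.png

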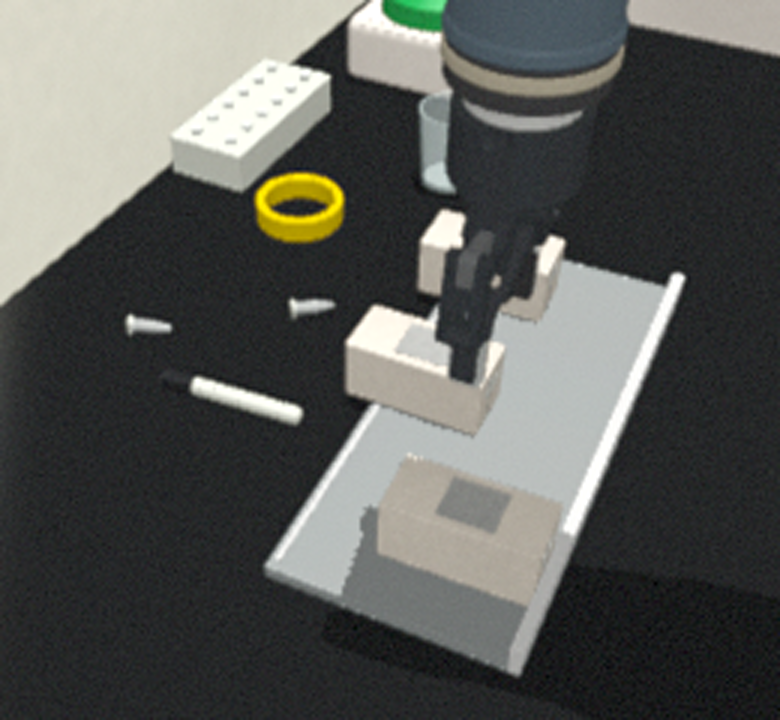

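The bar carton lies against the rail (crop 470,530) with its base at x ≈ -69 mm and 1.4° off square. The two others are still in the back row at x ≈ 26 mm, and the bystanders are where they were. Handing in.

```bash
python3 - <<'E'
from cell import arm
arm.job_done()
E
```

```text
the job is handed in; nothing more can be done
```

I tipped all three cartons onto the board, slid the bar one to the front rail, left the other two in the back row, and handed the job in at 13.5 s of the 53 s allowed. The interface gave no verdict.

- **Tipping:** I pushed each carton over with the closed fingers, right, then middle, then left. All three then lay flat and square in the back row, with bases at about 26, 26 and 31 mm past the far edge.
- **Finding the bar:** The cameras cannot see the bases of cartons lying in the back row. I gripped the left carton without lifting it, turned it about 63° on the board, and saw a thin stripe across nearly its whole base. I then turned it back and slid it forward until the force rose on the rail.
- **Last checks:**
  - The bar carton's base is at about x = -69 mm, its top at about -190 mm, and it is about 1.4° off square.
  - The middle carton's base was still at about 26 mm. The arm partly hid the right one, but it looked unmoved; it last measured about 26 mm, just before the slide.
  - The gripper was clear of everything.
  - The tubes, pen and tape looked unmoved in the picture. The beaker was partly hidden, and the last picture did not cover the phone or bottle. I only compared the bystanders by eye.
- **Not checked:** I did not look at the marks on the other two cartons. That they are the dot ones follows only from the left one showing the bar.

No check failed. The two cameras agreed to within about 1 mm on carton positions where both could see them, and differed by about 2 mm in height.

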